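# Mount a needle-valve block on the bench rail, set it and lock it

## Task

Take the valve block off its parking collar, put its foot into the slot of the channel rail with the hose barbs lined up along the rail, and give the block a quarter turn clockwise (seen from above) so that the foot catches under the rail's lips and the block sits flat on the rail. Then turn the small knob on top clockwise until its pointer is on the long mark over the block's edge, and after that turn the wider lock ring below the knob clockwise until it stops, without losing the setting. Leave the block mounted, and leave the other things on the table where they are.

Things in the scene. Friction and masses are not known exactly. Their poses are not given: they have to be found in the camera images.
- valve: loose needle-valve block: steel, 50x50x30 mm (x, y, z), about 0.46 kg. Origin: centre of the block's underside, z up. A brass hose barb (up to 13 mm thick) sticks out 18.5 mm from each x face; grip the two flat y faces, 50 mm apart. On top, coaxial: lock ring, above it the smaller knob. Starts upright on the collar, foot hanging in it, yaw within 0.8 rad of 0
- foot (a point): centre of the foot's lower face, 12.5 mm below the block's origin. Below the block a neck 15 mm thick, 6.5 mm long, then the foot bar: 30 mm along x, 15 mm along y, 6 mm thick. One corner is cut back at each end, so in the rail it turns clockwise from above and stops at about 100 degrees; the other way it jams at about 50
- long_mark (a point): end of the black long mark at the middle of the block top's +x edge (25 mm from the axis, 30 mm above the block's origin); the mark runs over the edge and 10 mm down the +x face. Short fine marks lie towards the two +x corners. Printed flat, nothing to catch on
- rail: aluminium channel rail fixed to the table, 190 mm long (x), 41 mm wide (y), 30 mm high, closed by black end caps. Origin: centre of its underside, x along the channel, z up. A slot 22 mm wide runs along the middle of its top; its lips are 5 mm thick, the channel below them is 32.6 mm wide and 21 mm deep. The mounted block rests on the rail's top, 30 mm above the table. Put it in near the middle
- collar: plain grey collar fixed to the table, on which the valve block is parked: 60 mm outside and 42 mm inside diameter, 16 mm high; origin at the centre of its underside. A hotplate stirrer 110 mm high stands to its right (its near side at world y = -0.10): come to the collar from above
- ring_centre (a point): centre of the knurled lock ring, on the block's z axis, 37.5 mm above the block's underside (7.5 mm above the block's top); diameter 44 mm, 12 mm high, round: grip at any yaw, fingertips just above the block's top; the knob above it ends 27.5 mm higher
- knob_centre (a point): centre of the knob, on the block's z axis, 54 mm above the block's underside; diameter 30 mm, from 10 mm below this point (1 mm above the ring) to 11 mm above it, round with fine ribs: grip at any yaw. Its +x axis is the direction of the raised pale pointer rib on the knob's top and side
- knob (a joint): angle of the knob to the block, rad, growing clockwise seen from above: 0 = pointer exactly on the long mark (block's +x); starts 0.6 to 1.3 rad short of it (negative); end stops at -1.7 and 0.9; friction 0.025 N m, stays where it is left
- lock_ring (a joint): angle of the lock ring to the block, rad, growing clockwise seen from above: starts loose at 0 to 0.25, end stop (tight) at 1.3; friction 0.04 N m, stays where it is left
- bottle_100: small lab bottle with blue cap, 56 mm wide, 99 mm tall, standing at the far left; origin at the centre of its underside; bystander, loose
- tall_vial: tall slim amber vial, 28 mm wide, 113 mm tall, standing behind the rail; origin at the centre of its underside; bystander, loose
- bead_cup: clear cup of beads, 57 mm wide, 61 mm tall, behind the rail; origin at the centre of its underside; bystander, loose
- tape_blue: roll of labelling tape lying flat, 62 mm wide, 25 mm high, near the front edge between collar and rail; origin at the centre of its underside; bystander, loose
- hinged_case: clear flat hinged case, 58x78x29 mm, behind the collar; origin at the centre of its underside; bystander, loose
- cap_blue: bottle cap lying mouth down, 51 mm wide, 27 mm high, near the front edge to the left of the rail; origin at the centre of its underside; bystander, loose
Things that resemble listed ones, but are neither listed nor needed, are in the scene too. What is shaped like the valve but orange is not meant.

How it is judged:
On the way, in this order (a step that is already met when the one before it is completed fails the run):
1. the valve block sits flat on the rail with its foot turned across under the lips (y of valve in the frame of rail between -0.006 and 0.006 m and x of valve in the frame of rail between -0.09 and 0.09 m and z of valve in the frame of rail between 0.026 and 0.0335 m and angle between the x axis of valve and the x axis of rail, either way round above 1.2 rad and angle between valve's own z axis and vertical below 0.08 rad), for 0.2 s.
2. with the block still mounted, the knob's pointer is on the long mark (all of step 1 and value of joint knob between -0.14 and 0.14 rad), for 0.3 s.
3. with the setting kept, the lock ring is tight (all of step 2 and value of joint lock_ring above 1.2 rad), for 0.2 s.
At the end, for the whole second after the job is handed in: The block rests still and upright on the rail (underside within 3.5 mm of the rail's top, 6 mm of the slot's middle line, 90 mm of its middle; tilt < 0.08 rad), barbs over 1.2 rad from the rail's line; knob within 0.14 rad of the long mark; lock ring within 0.1 rad of its tight stop (all of step 3 and linear speed of valve below 0.02 m/s); the robot touches nothing.
It fails at once if a bystander was moved by more than 30 mm (distance of any of bottle_100, tall_vial, bead_cup, tape_blue, hinged_case, cap_blue from where it was at the start of the episode above 0.03 m).
It also fails if it takes over 72 s, if anything falls off the work surface, if the arm or the gripper's body presses on something with over 40 N, if the wrist force passes 120 N, or if a joint passes its speed limit or range.

## Robot

A 6-joint arm with a two-finger parallel gripper is mounted at the origin on a cart in front of the work surface, level with it; the furniture and walls round the work are solid. World frame = base frame: x ahead of the robot, y to its left, z up, the work surface at z = 0. Lengths are in m, angles in rad, forces in N, time in s.
With the tool pointing down it reaches from about 0.375 to 0.975 m from the base axis. Payload 3.8 kg.
Tool frame: the origin (TCP) lies where the fingers leave the gripper's body, on its centre line; the fingertips stand 64 mm ahead of it and the grasp point (between the pads) lies 45 mm ahead of it; z points along the fingers, y is the line along which they close (so a half turn about z gives the same grasp; the last joint's range is limited). The gripper opens to 88 mm and grips with 3 to 60 N. Pads are 18 mm wide; open, the fingers measure 123 mm over their backs; the gripper's body (75 mm by 187 mm) begins 45 mm behind the grasp point.
Start: joints at [1.11, 0.264, 1.604, -0, 1.274, -0.037], TCP at [0.278, 0.615, 0.303] pointing down, gripper open.
Joint ranges: [-2.63, 2.63], [-0.94, 2.18], [0.31, 2.57], [-1.31, 4.45], [0, 2.66], [-2.55, 2.55]. Speed limits (rad/s): [2.57, 2.57, 3.14, 3.14, 3.14, 3.14].

## Interface

Orientations are given as a unit quaternion [w, x, y, z].
In Python, from station import get_obs, read_camera, get_calibration, sign_off gives the robot as it stands. The module is installed in compiled form; this text tells all that it offers.
- The arm moves only by the shell command python3 -m creep 'ROWS'. ROWS is JSON, a list of rows, each a list of 7 numbers: the shift along the world's x, y, z in mm, then the turn, a rotation vector about the world's x, y, z in rad, then the opening in per cent of the stroke, from 0 (shut) to 100 (fully open). In form: [[dx, dy, dz, rx, ry, rz, hand], ...]. A call has 1 to 5 rows; each row shifts and turns the commanded pose from where the row before left it; what a row does not reach is not made up. A row lasts 1/8 s, in which the tool goes at most 62.5 mm and 10.7 degrees, less where a joint would pass 70% of its speed; a pose out of reach is approached as far as the arm can. A call with a gripper value outside its range is refused whole. The fingers move at their own pace and stop on an object; the grip force is fixed at half the most. Time passes only in rows, so rows that do not move let the fingers close. It gives the time, the measured TCP pose, the force, the opening and the grip force at its end, in the units of the state.
- get_obs(): the state, without advancing time (a new reading comes with each control period).
- read_camera(name): name is "scene" or "top"; returns the picture (480x640x3 uint8, red, green, blue); there is no depth.
- get_calibration(name): a dict with "fovy" (degrees; the focal length in pixels is half the picture's height over the tangent of half this angle, whatever the lens; pixels are square), "cx", "cy" (the principal point, pixels), "R" (3x3) and "t" (3): a world point X has camera coordinates R X + t. Camera axes: x right, y down, z forward; pixel columns grow to the right and rows downward; lengths in m; the calibration is good to about 2 mm. A picture is of the moment at which its call begins. get_calibration takes no time and is no camera call.
- sign_off(): hands the job in; it is judged then, once.
The state is a dict: "time": time; "joint_positions": joint angles; "qvel": joint speeds; "joint_torque": joint torques, N m; "tool_pos": TCP position; "orientation": TCP orientation; "wrist_force": force on the tool from outside, world axes, zero at the start; "wrist_torque": the same for the moment, N m; "grip_width": opening from 0.0 (shut) to 1.0 (fully open); "grip_force": force on a finger pad.
Only numpy, scipy, OpenCV 4.12 (cv2) and the standard library are available. Lean on these libraries where they do the work, as an engineer would, in place of code of your own. Each camera call takes 0.05 s, during which the arm holds its last target. There are 200 camera calls.

## Working session

There is one attempt and no reset: what is moved stays moved. The work goes in short steps, Python scripts to look and compute and a shell command to move; the robot and the scene stay as the last step left them, time stands still between calls to the robot, and variables do not carry over. Pictures are saved under pics/ and viewed, at most 10 in all, crops included, and the job is handed in when it is done.

```bash
mkdir -p pics
cat > h.py <<'E'
import numpy as np, cv2
from station import *
def ray(n,u,v):
    c=get_calibration(n); f=240/np.tan(np.radians(c['fovy'])/2)
    R=np.array(c['R']); t=np.array(c['t'])
    return -R.T@t, R.T@np.array([(u-c['cx'])/f,(v-c['cy'])/f,1])
def onz(n,u,v,z):
    o,d=ray(n,u,v); return (o+d*(z-o[2])/d[2])
def proj(n,X):
    c=get_calibration(n); f=240/np.tan(np.radians(c['fovy'])/2)
    p=np.array(c['R'])@np.array(X)+np.array(c['t']); return p[:2]/p[2]*f+[c['cx'],c['cy']]
def shot(n,fn):
    im=read_camera(n); cv2.imwrite('pics/'+fn,im[:,:,::-1]); return im
E
python3 - <<'E'
from h import *
for n in('top','scene'):
    shot(n,n+'0.png'); c=get_calibration(n); print(n,c['fovy'],c['cx'],c['cy'],ray(n,320,240))
print(get_obs())
E
```

```text
top 49.2640966334003 324.41085603787184 239.35337221512683 (array([0.29801339, 0.26138845, 1.03788093]), array([ 0.2170516 ,  0.02620092, -0.97584561]))
scene 53.556733993932646 315.2477235208476 247.6365673438219 (array([ 0.13974211, -0.46815006,  0.79112843]), array([ 0.36243777,  0.68718513, -0.62989934]))
{'time': 0.1, 'joint_positions': array([ 1.11008614e+00,  2.64692104e-01,  1.60521048e+00, -4.40370976e-06,
        1.27372450e+00, -3.69038242e-02]), 'qvel': array([ 0.0005041 , -0.00226726, -0.00242608,  0.00013358, -0.00031765,
       -0.00096557]), 'joint_torque': array([-5.40638102e-04, -5.03622866e+01, -3.58071721e+01,  7.30194803e-02,
        2.33821064e-02, -9.46722798e-05]), 'tool_pos': array([0.27736112, 0.61482472, 0.30151732]), 'orientation': array([-2.48447180e-04,  2.10320151e-01,  9.77632037e-01, -9.86410408e-04]), 'wrist_force': array([ 0.1966977 ,  0.93365586, -0.68989988]), 'wrist_torque': array([-0.02352392, -0.01789961,  0.00728068]), 'grip_force': 0.0, 'grip_width': 0.9986956587377482}
```

View pics/top0.png

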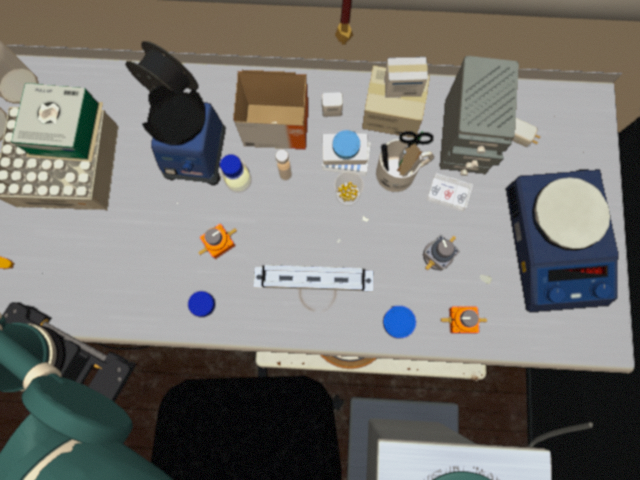

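View pics/scene0.png

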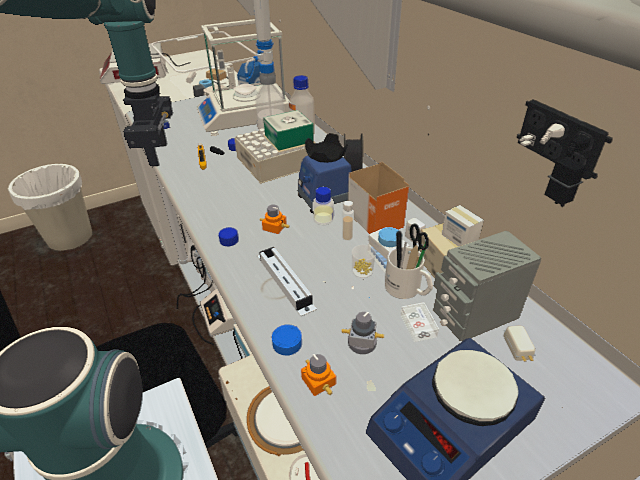

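The top view shows the grey valve at (441,250), the rail at (314,278), and orange decoys at (217,240) and (465,320). In the scene view the valve is at (363,330) and the rail at (287,279). Next I'll enlarge the valve and the rail.

Run:
```python
from h import *
t=cv2.imread('pics/top0.png'); s=cv2.imread('pics/scene0.png')
def crop(im,u,v,w,h,W,H): return cv2.resize(im[v:v+h,u:u+w],(W,H),interpolation=cv2.INTER_CUBIC)
a=np.hstack([crop(t,416,225,50,50,400,400),crop(s,338,305,50,50,400,400)])
b=crop(t,245,258,140,35,800,200)
cv2.imwrite('pics/c0.png',np.vstack([a,b]))
```

```text
(no output)
```

View pics/c0.png

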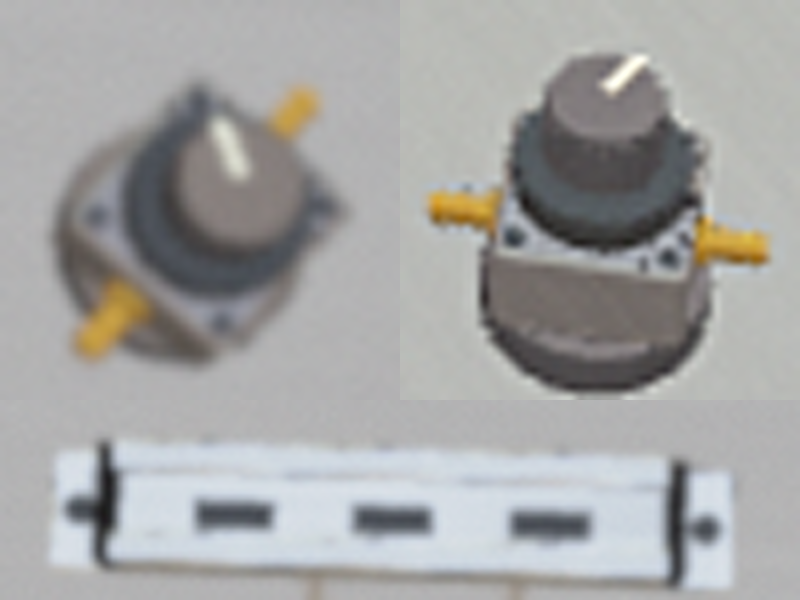

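```bash
cat >> h.py <<'E'
def tri(u1,u2):
    o1,d1=ray('top',*u1); o2,d2=ray('scene',*u2); d1=d1/np.linalg.norm(d1); d2=d2/np.linalg.norm(d2)
    s=np.linalg.lstsq(np.c_[d1,-d2],o2-o1,rcond=None)[0]; a=o1+s[0]*d1; b=o2+s[1]*d2
    return (a+b)/2, np.linalg.norm(a-b)
def blobs(im,m,box,amin=6):
    u,v,w,h=box; mm=np.zeros(m.shape,np.uint8); mm[v:v+h,u:u+w]=m[v:v+h,u:u+w]
    n,_,st,ce=cv2.connectedComponentsWithStats(mm,connectivity=8)
    return [(st[i,4],ce[i].round(2),st[i,:4]) for i in range(1,n) if st[i,4]>=amin]
E
python3 - <<'E'
from h import *
t=cv2.imread('pics/top0.png'); s=cv2.imread('pics/scene0.png')
np.set_printoptions(precision=4,suppress=True)
for n,im,box in(('top',t,(416,225,50,50)),('scene',s,(335,305,55,50))):
    hsv=cv2.cvtColor(im,cv2.COLOR_BGR2HSV)
    m=cv2.inRange(hsv,(10,110,90),(30,255,255))
    for b in blobs(im,m,box): print(n,b)
    m=cv2.inRange(im,(0,0,0),(75,75,75))
    if n=='top':
        for b in blobs(im,m,(245,255,140,40)): print('dark',b)
    else:
        for b in blobs(im,m,(250,240,75,80)): print('dark',b)
print('knobtop',tri((446.2,247.6),(364.25,316.5)))
print('pointer',onz('top',416+237/8,225+178/8,.081),onz('top',416+215/8,225+120/8,.081))
for p in((100,445),(105,560),(677,465),(678,585)): print('rail',onz('top',245+p[0]/5.714,258+p[1]/5.714-400/5.714,.03))
r=cv2.resize(t[258:296,245:385],(800,217),interpolation=cv2.INTER_CUBIC); q=cv2.resize(s[240:320,250:325],(350,373),interpolation=cv2.INTER_CUBIC)
c=np.zeros((600,800,3),np.uint8);c[:217]=r;c[220:593,:350]=q
c=np.clip((c.astype(float)-110)*1.75,0,255).astype(np.uint8)
cv2.imwrite('pics/r0.png',c)
E
```

```text
top (np.int32(13), array([452.15, 239.  ]), array([450, 237,   5,   5], dtype=int32))
top (np.int32(46), array([429.72, 264.02]), array([426, 260,   9,   9], dtype=int32))
dark (np.int32(35), array([262.83, 275.6 ]), array([261, 267,   4,  17], dtype=int32))
dark (np.int32(25), array([362.76, 278.88]), array([362, 270,   2,  19], dtype=int32))
scene (np.int32(30), array([345.47, 330.73]), array([342, 329,   8,   5], dtype=int32))
scene (np.int32(37), array([378.59, 335.14]), array([375, 332,   9,   6], dtype=int32))
dark (np.int32(67), array([268.3 , 252.18]), array([260, 247,  14,  11], dtype=int32))
dark (np.int32(7), array([285.14, 279.57]), array([283, 277,   5,   6], dtype=int32))
dark (np.int32(8), array([296.25, 294.38]), array([294, 292,   5,   6], dtype=int32))
dark (np.int32(144), array([303.55, 302.56]), array([296, 296,  16,  14], dtype=int32))
knobtop (array([0.509 , 0.0515, 0.0821]), np.float64(0.0001300197989391197))
pointer [0.5098 0.0523 0.081 ] [0.5233 0.0575 0.081 ]
rail [0.4644 0.3976 0.03  ]
rail [0.4251 0.3927 0.03  ]
rail [0.4683 0.2005 0.03  ]
rail [0.4273 0.1986 0.03  ]
```

View pics/r0.png

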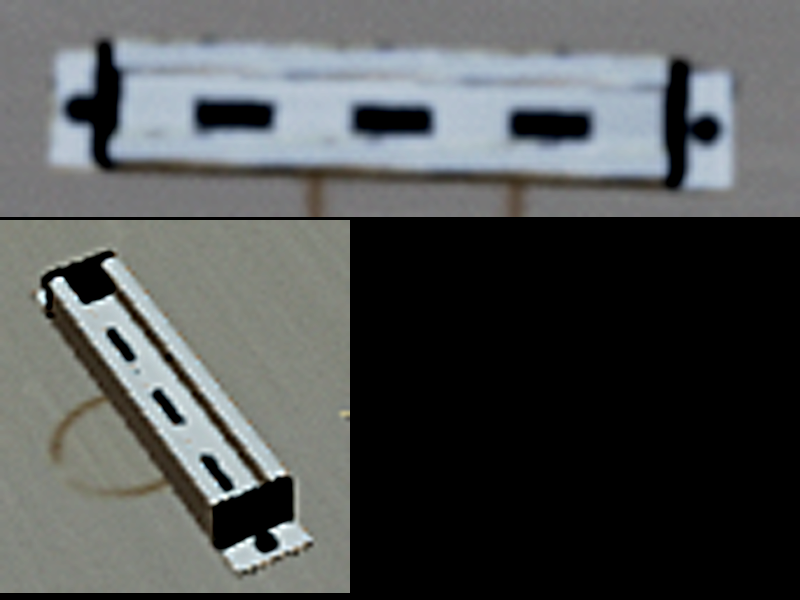

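Run:
```python
from h import *
np.set_printoptions(precision=4,suppress=True)
a,e1=tri((452.15,239),(378.59,335.14)); b,e2=tri((429.72,264.02),(345.47,330.73))
print(a,e1,b,e2,(a+b)/2,np.arctan2(*(a-b)[1::-1]))
for z in(.03,.034):
  for n,p,q in(('top',(452.15,239),(429.72,264.02)),('scene',(378.59,335.14),(345.47,330.73))):
    A=onz(n,*p,z);B=onz(n,*q,z); print(n,z,A,B,(A+B)/2,np.arctan2(*(A-B)[1::-1]),np.linalg.norm(A-B))
# tips top
A=onz('top',454.3,236.8,.031);B=onz('top',426.2,268.4,.031);print('tips',A,B,(A+B)/2,np.linalg.norm(A-B),np.arctan2(*(A-B)[1::-1]))
S=lambda x,y:(250+x/4.667,240+(y-220)/4.667)
for nm,p in(('nearL',(212,503)),('nearR',(292,478)),('farR',(113,252)),('farL',(43,277))): print(nm,onz('scene',*S(*p),.03))
# holes at channel floor z~0.004
T=lambda x,y:(245+x/5.714,258+y/5.714)
for p in((235,115),(392,120),(550,125)): print('hole top',onz('top',*T(*p),.004))
for p in((121,345),(169,407),(217,473)): print('hole scene',onz('scene',*S(*p),.004))
# tri corners
for nm,p,q in(('nearR',(292,478),(678,60)),('nearL',(212,503),(678,186)),('farR',(113,252),(104,42)),('farL',(43,277),(104,164))): print(nm,tri(T(*q),S(*p)))
```

```text
[0.535  0.0302 0.0338] 0.004942887753875936 [0.4828 0.0733 0.033 ] 0.005108821664921488 [0.5089 0.0518 0.0334] -0.690538822169909
top 0.03 [0.5384 0.0285 0.03  ] [0.4859 0.072  0.03  ] [0.5121 0.0502 0.03  ] -0.6923051718263471 0.06816708595876389
scene 0.03 [0.5344 0.0329 0.03  ] [0.4815 0.0757 0.03  ] [0.508  0.0543 0.03  ] -0.6804873988112968 0.06799377949507272
top 0.034 [0.5374 0.0294 0.034 ] [0.4851 0.0727 0.034 ] [0.5113 0.051  0.034 ] -0.6923051718263477 0.06789654969272756
scene 0.034 [0.5323 0.0303 0.034 ] [0.4797 0.0729 0.034 ] [0.506  0.0516 0.034 ] -0.6804873988112968 0.06763644805467159
tips [0.5428 0.0245 0.031 ] [0.4767 0.0789 0.031 ] [0.5097 0.0517 0.031 ] 0.0856336263654578 -0.6885344292347895
nearL [0.4293 0.2027 0.03  ]
nearR [0.4699 0.1987 0.03  ]
farR [0.465  0.3951 0.03  ]
farL [0.424  0.3946 0.03  ]
hole top [0.4466 0.3521 0.004 ]
hole top [0.4478 0.2973 0.004 ]
hole top [0.4491 0.2422 0.004 ]
hole scene [0.4481 0.3523 0.004 ]
hole scene [0.4499 0.2971 0.004 ]
hole scene [0.4504 0.2428 0.004 ]
nearR (array([0.4704, 0.2001, 0.0284]), np.float64(0.0002969484647241774))
nearL (array([0.4269, 0.1987, 0.0347]), np.float64(0.001167120234564282))
farR (array([0.4656, 0.3965, 0.0287]), np.float64(0.00020597196352468248))
farL (array([0.4235, 0.3927, 0.0317]), np.float64(0.0001102090774366232))
```

The valve is at (0.509, 0.0515), yaw -0.69. Its triangulated knob top is at 0.082 m against 0.081 expected, and its barb tips are 86 mm apart against 87. The rail is at (0.4475, 0.297), with its line at yaw π/2+0.02. I'll move above the valve.

```bash
python3 -m creep '[[23,-56,0,0,0,-0.027,100],[23,-56,0,0,0,-0.027,100],[23,-56,0,0,0,-0.027,100],[23,-56,0,0,0,-0.027,100],[23,-56,0,0,0,-0.027,100]]'; python3 -m creep '[[23,-56,0,0,0,-0.027,100],[23,-56,0,0,0,-0.027,100],[23,-56,0,0,0,-0.027,100],[23,-56,0,0,0,-0.027,100],[23,-56,0,0,0,-0.027,100]]'
```

```text
time: 0.72
tool_pos: [0.3928, 0.3333, 0.3023]
orientation: [-0.0, 0.276, 0.961, -0.0]
wrist_force: [1.9, -0.4, 0.7]
grip_width: 1.001
grip_force: 0.0
time: 1.35
tool_pos: [0.5077, 0.0534, 0.3025]
orientation: [-0.0, 0.34, 0.94, 0.0]
wrist_force: [0.7, 0.8, -0.2]
grip_width: 0.996
grip_force: 0.0
```

```bash
python3 -m creep '[[0,0,-50,0,0,0,100],[0,0,-50,0,0,0,100],[0,0,0,0,0,0,100],[0,0,0,0,0,0,100]]'
cat >> h.py <<'E'
def st():
    o=get_obs(); q=o['orientation']; from scipy.spatial.transform import Rotation as Ro
    M=Ro.from_quat([q[1],q[2],q[3],q[0]]).as_matrix()
    print('t%.2f pos mm %s yawy %.4f tilt %.4f %.4f F %s T %s w %.3f gf %.1f j6 %.2f'%(o['time'],(o['tool_pos']*1e3).round(1),np.arctan2(M[1,1],M[0,1]),M[0,2],M[1,2],o['wrist_force'].round(1),o['wrist_torque'].round(2),o['grip_width'],o['grip_force'],o['joint_positions'][5]))
if __name__=='__main__': st()
E
python3 h.py
```

```text
time: 1.85
tool_pos: [0.5082, 0.0555, 0.204]
orientation: [0.001, 0.34, 0.94, 0.0]
wrist_force: [0.8, -0.4, -0.4]
grip_width: 1.001
grip_force: 0.0
t1.85 pos mm [508.2  55.5 204. ] yawy 0.8773 tilt 0.0011 0.0001 F [ 0.8 -0.4 -0.4] T [-0.03  0.06  0.  ] w 1.001 gf 0.0 j6 -0.82
```

```bash
python3 -m creep '[[1,-3,-50,0,0,0,100],[0,0,-40,0,0,0,100],[0,0,-27,0,0,0,100],[0,0,0,0,0,0,100]]'; python3 h.py; python3 -m creep '[[0,0,0,0,0,0,50],[0,0,0,0,0,0,50],[0,0,0,0,0,0,45],[0,0,0,0,0,0,45],[0,0,0,0,0,0,45]]'; python3 h.py
```

```text
time: 2.35
tool_pos: [0.5088, 0.0527, 0.0861]
orientation: [-0.0, 0.34, 0.941, -0.0]
wrist_force: [-0.1, 0.5, 0.2]
grip_width: 1.002
grip_force: 0.0
t2.35 pos mm [508.8  52.7  86.1] yawy 0.8778 tilt -0.0006 -0.0000 F [-0.1  0.5  0.2] T [-0.02  0.   -0.02] w 1.002 gf 0.0 j6 -0.82
time: 2.98
tool_pos: [0.509, 0.0523, 0.0863]
orientation: [0.0, 0.34, 0.94, 0.0]
wrist_force: [-0.5, 0.1, 4.6]
grip_width: 0.566
grip_force: 30.0
t2.98 pos mm [509.   52.3  86.3] yawy 0.8770 tilt 0.0009 0.0001 F [-0.5  0.1  4.6] T [0.09 0.05 0.05] w 0.566 gf 30.0 j6 -0.82
```

```bash
python3 -m creep '[[0,0,20,0,0,0,45],[0,0,40,0,0,0,45],[0,0,40,0,0,0,45]]'; python3 -m creep '[[-12.3,49,0,0,0,-0.1714,45],[-12.3,49,0,0,0,-0.1714,45],[-12.3,49,0,0,0,-0.1714,45],[-12.3,49,0,0,0,-0.1714,45],[-12.3,49,0,0,0,-0.1714,45]]';python3 -m creep '[[0,0,0,0,0,0,45],[0,0,0,0,0,0,45]]'; python3 h.py
python3 - <<'E'
from h import *
a=shot('top','t1.png'); b=shot('scene','s1.png')
u,v=proj('top',(.4475,.297,.1)).astype(int);print(u,v); c=a[v-40:v+40,u-55:u+55]
x,y=proj('scene',(.4475,.297,.09)).astype(int); d=b[y-40:y+60,x-50:x+50];print(x,y)
cv2.imwrite('pics/m1.png',np.hstack([cv2.resize(c,(440,320),interpolation=2),cv2.resize(d,(320,320),interpolation=2)])[:,:,::-1])
E
```

```text
time: 3.35
tool_pos: [0.507, 0.0521, 0.1849]
orientation: [-0.002, 0.34, 0.94, -0.001]
wrist_force: [1.0, -0.5, -4.0]
grip_width: 0.565
grip_force: 30.0
time: 3.98
tool_pos: [0.4455, 0.2981, 0.1843]
orientation: [-0.0, 0.702, 0.712, -0.001]
wrist_force: [0.5, -0.4, -3.9]
grip_width: 0.568
grip_force: 30.0
time: 4.22
tool_pos: [0.4461, 0.2967, 0.1844]
orientation: [-0.0, 0.699, 0.715, -0.002]
wrist_force: [0.0, 0.6, -4.5]
grip_width: 0.561
grip_force: 30.0
t4.22 pos mm [446.1 296.7 184.4] yawy 0.0224 tilt -0.0022 -0.0020 F [ 0.   0.6 -4.5] T [-0.08  0.06  0.06] w 0.561 gf 30.0 j6 0.52
312 271
282 253
```

View pics/m1.png

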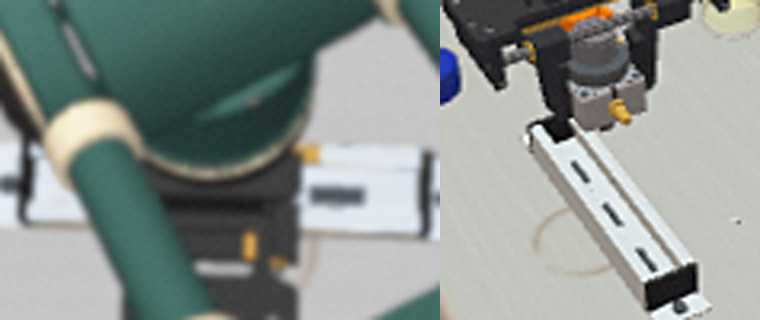

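The scene picture shows the block hanging level in the gripper, barbs along the rail and over its middle (barb at about (325,295) in that view). Lowering the foot into the slot.

```bash
python3 -m creep '[[1,0,-50,0,0,0,45],[0,0,-15,0,0,0,45],[0,0,0,0,0,0,45]]' | grep -v orient; python3 -m creep '[[0,0,-4,0,0,0,45],[0,0,-4,0,0,0,45],[0,0,-3,0,0,0,45],[0,0,0,0,0,0,45]]'| grep -v orient; python3 h.py
```

```text
time: 4.7
tool_pos: [0.4471, 0.2958, 0.1192]
wrist_force: [-0.4, 0.4, -4.0]
grip_width: 0.567
grip_force: 30.0
time: 5.2
tool_pos: [0.448, 0.2973, 0.1098]
wrist_force: [0.5, 0.4, -4.6]
grip_width: 0.566
grip_force: 30.0
t5.20 pos mm [448.  297.3 109.8] yawy 0.0202 tilt -0.0001 0.0000 F [ 0.5  0.4 -4.6] T [-0.04  0.06  0.04] w 0.566 gf 30.0 j6 0.52
```

```bash
for s in 1 2 3 4; do python3 -m creep '[[1,0,0,0,0,0,45],[0,0,0,0,0,0,45]]' | grep -E 'pos|wrist'; done; python3 h.py
```

```text
tool_pos: [0.4493, 0.2974, 0.1099]
wrist_force: [0.8, -0.5, -4.4]
tool_pos: [0.4502, 0.2973, 0.1097]
wrist_force: [0.0, 0.3, -4.3]
tool_pos: [0.4506, 0.2972, 0.1095]
wrist_force: [-2.7, -0.6, -4.0]
tool_pos: [0.4508, 0.2971, 0.1092]
wrist_force: [-4.6, 0.5, -2.6]
t6.20 pos mm [450.8 297.1 109.2] yawy 0.0197 tilt -0.0030 -0.0008 F [-4.6  0.5 -2.6] T [0.06 0.97 0.03] w 0.560 gf 30.0 j6 0.52
```

```bash
python3 -m creep '[[-4,0,0,0,0,0,45],[0,0,0,0,0,0,45]]' | grep -E 'pos|wrist'; for s in 1 2 3 4 5; do python3 -m creep '[[-1,0,0,0,0,0,45],[0,0,0,0,0,0,45]]' | grep -E 'pos|wrist'; done; python3 h.py
```

```text
tool_pos: [0.4483, 0.2973, 0.1099]
wrist_force: [-0.3, 0.2, -4.2]
tool_pos: [0.4473, 0.2973, 0.1098]
wrist_force: [0.3, 0.9, -4.6]
tool_pos: [0.446, 0.2972, 0.1097]
wrist_force: [-1.0, 0.5, -4.4]
tool_pos: [0.445, 0.2972, 0.1097]
wrist_force: [0.6, -0.5, -4.0]
tool_pos: [0.444, 0.2973, 0.1097]
wrist_force: [0.5, 0.1, -4.7]
tool_pos: [0.4434, 0.2974, 0.1099]
wrist_force: [1.7, -0.1, -4.9]
t7.70 pos mm [443.4 297.4 109.9] yawy 0.0201 tilt 0.0009 0.0003 F [ 1.7 -0.1 -4.9] T [-0.06 -0.18 -0.03] w 0.566 gf 30.0 j6 0.52
```

```bash
python3 -m creep '[[3.8,0,0,0,0,0,45],[0,0,-4,0,0,0,45],[0,0,-4,0,0,0,45],[0,0,-0.5,0,0,0,45],[0,0,0,0,0,0,45]]' | grep -E 'pos|wrist'; for s in 1 2 3 ; do python3 -m creep '[[0,0,-0.6,0,0,0,45],[0,0,0,0,0,0,45]]' | grep -E 'pos|wrist'; done; python3 h.py
```

```text
tool_pos: [0.4467, 0.2972, 0.101]
wrist_force: [-0.5, -0.1, -4.2]
tool_pos: [0.4469, 0.2973, 0.1007]
wrist_force: [-0.1, -0.8, -4.5]
tool_pos: [0.447, 0.2973, 0.1004]
wrist_force: [-1.1, -0.3, -0.1]
tool_pos: [0.447, 0.2974, 0.1004]
wrist_force: [-3.8, -2.0, 5.1]
t9.07 pos mm [447.  297.4 100.4] yawy 0.0200 tilt 0.0001 0.0001 F [-3.8 -2.   5.1] T [-0.34  0.46  0.02] w 0.566 gf 30.0 j6 0.52
```

```bash
python3 -m creep '[[0,0,1.4,0,0,0,45],[0,0,0,0,0,0,45]]' | grep -E 'pos|wrist'; for s in 1 2 3 4; do python3 -m creep '[[0,0,0,0,0,-0.131,45],[0,0,0,0,0,-0.131,45],[0,0,0,0,0,-0.131,45],[0,0,0,0,0,0,45]]' >/dev/null; python3 h.py; done
```

```text
tool_pos: [0.4469, 0.2972, 0.1006]
wrist_force: [0.7, -0.4, -4.9]
t9.82 pos mm [446.8 297.2 100.4] yawy -0.3716 tilt -0.0004 -0.0003 F [-1.  -0.2 -4.1] T [-0.1   0.13 -0.  ] w 0.562 gf 30.0 j6 0.91
t10.32 pos mm [446.5 297.1 100.4] yawy -0.7626 tilt -0.0010 -0.0005 F [-0.2 -0.2 -4.7] T [-0.06  0.27 -0.01] w 0.562 gf 30.0 j6 1.30
t10.82 pos mm [445.7 297.3 100.5] yawy -1.1547 tilt -0.0025 -0.0005 F [-5.4  1.8 -1.5] T [ 0.21  0.95 -0.02] w 0.567 gf 30.0 j6 1.70
t11.32 pos mm [446.5 297.1 100.5] yawy -1.5468 tilt -0.0008 -0.0006 F [-2.6  0.6 -3.4] T [ 0.1   0.6  -0.03] w 0.563 gf 30.0 j6 2.09
```

```bash
python3 -m creep '[[0,0,-0.7,0,0,0,45],[0,0,0,0,0,0,70],[0,0,0,0,0,0,100],[0,0,0,0,0,0,100],[0,0,0,0,0,0,100]]' >/dev/null; python3 h.py; python3 -m creep '[[0,0,30,0,0,0,100],[0,0,50,0,0,0,100],[-60,-12,0,0,0,0,100],[0,0,0,0,0,0,100]]'>/dev/null; python3 h.py
python3 - <<'E'
from h import *
b=shot('scene','s2.png'); a=shot('top','t2.png')
x,y=proj('scene',(.4475,.297,.06)).astype(int); d=b[y-35:y+35,x-35:x+35];print(x,y)
u,v=proj('top',(.4475,.297,.06)).astype(int); c=a[v-35:v+35,u-35:u+35];print(u,v)
cv2.imwrite('pics/m2.png',np.hstack([cv2.resize(d,(400,400),interpolation=2),cv2.resize(c,(400,400),interpolation=2)])[:,:,::-1])
E
```

```text
t11.95 pos mm [447.3 297.4 100.3] yawy -1.5517 tilt 0.0008 0.0003 F [-1.  -0.4  0.3] T [-0.    0.15 -0.03] w 0.986 gf 0.0 j6 2.09
t12.45 pos mm [382.6 283.5 178.8] yawy -1.5505 tilt -0.0039 -0.0023 F [-0.  -0.6 -0.4] T [-0.05  0.12  0.01] w 0.998 gf 0.0 j6 2.14
283 262
312 274
```

View pics/m2.png

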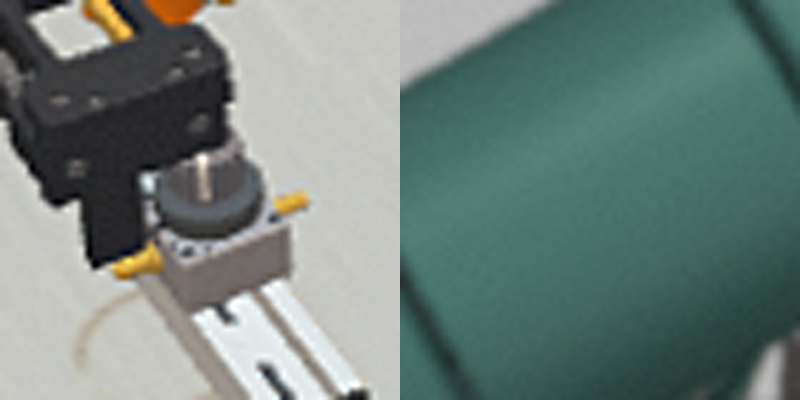

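Picture: the block sits flat on the rail with its barbs across it (brass at (135,265) and (290,203)). The pointer rib is on the knob's near side, at about (203,175). I'll back the arm off and unwind the wrist for a clear view of the pointer.

```bash
python3 -m creep '[[0,45,25,0,0,0.165,100],[0,45,25,0,0,0.165,100],[0,45,25,0,0,0.165,100],[0,45,25,0,0,0.165,100],[0,45,25,0,0,0.165,100]]'>/dev/null;python3 -m creep '[[0,20,0,0,0,0.165,100],[0,20,0,0,0,0.165,100],[0,20,0,0,0,0.165,100],[0,20,0,0,0,0.165,100],[0,0,0,0,0,0,100]]'>/dev/null; python3 h.py
python3 - <<'E'
from h import *
b=shot('scene','s3.png'); a=shot('top','t3.png')
x,y=proj('scene',(.4475,.297,.06)).astype(int); d=b[y-25:y+25,x-25:x+25];print(x,y)
u,v=proj('top',(.4475,.297,.06)).astype(int); c=a[v-25:v+25,u-25:u+25];print(u,v)
cv2.imwrite('pics/m3.png',np.hstack([cv2.resize(d,(400,400),interpolation=2),cv2.resize(c,(400,400),interpolation=2)])[:,:,::-1])
E
```

```text
t13.80 pos mm [387.7 591.9 304.3] yawy -0.0680 tilt 0.0002 0.0002 F [ 0.4 -0.1 -0.8] T [-0.06  0.12 -0.01] w 1.001 gf 0.0 j6 1.02
283 262
312 274
```

View pics/m3.png

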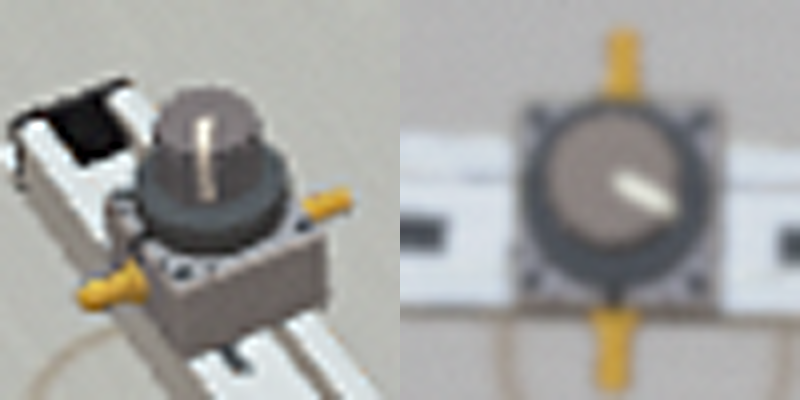

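The knob's pointer rib runs from (615,178) to (675,213) in the top crop. The block's barbs are at (624,60) and (613,360), so about 1 rad to go. I'll measure it.

```bash
cat > meas.py <<'E'
from h import *
import sys
def meas(tag):
    np.set_printoptions(precision=4,suppress=True)
    a=cv2.imread(f'pics/t{tag}.png'); hsv=cv2.cvtColor(a,cv2.COLOR_BGR2HSV)
    u,v=proj('top',(.4475,.297,.06)).astype(int)
    m=cv2.inRange(hsv,(10,110,90),(30,255,255))
    bs=sorted(blobs(a,m,(u-25,v-28,50,56)),key=lambda b:-b[0])[:2]
    P=sorted([onz('top',*b[1],.048) for b in bs],key=lambda p:p[0])
    d=P[0]-P[1]; by=np.arctan2(d[1],d[0]); c=(P[0]+P[1])/2
    m=((a.min(2)>150)).astype(np.uint8)*255
    k=proj('top',(c[0],c[1],.095)); 
    yy,xx=np.nonzero((a.min(2)>145)); r=np.hypot(xx-k[0],yy-k[1]); ok=r<9.5; pts=np.c_[xx,yy][ok]
    W=np.array([onz('top',*p,.096)[:2] for p in pts]); w=W.mean(0)-c[:2]
    dd=np.linalg.svd(W-W.mean(0))[2][0]; dd*=np.sign(dd@w)
    py=np.arctan2(dd[1],dd[0]); pc=np.arctan2(w[1],w[0])
    f=lambda x:(x+np.pi)%(2*np.pi)-np.pi
    print('barbs',P,'c',c,'block yaw',by,'n',len(W),'ptr axis yaw',py,'ptr from centre yaw',pc,'knob angle',f(by-py),f(by-pc))
meas(sys.argv[1])
E
python3 meas.py 3
```

```text
barbs [array([0.4176, 0.2951, 0.048 ]), array([0.4844, 0.2972, 0.048 ])] c [0.451  0.2961 0.048 ] block yaw -3.1097392947462046 n 31 ptr axis yaw -2.028806160256617 ptr from centre yaw -2.1181752296067318 knob angle -1.0809331344895874 -0.9915640651394728
```

```bash
python3 -m creep '[[11.9,-59,-20,0,0,0,100],[11.9,-59,-20,0,0,0,100],[11.9,-59,-20,0,0,0,100],[11.9,-59,-20,0,0,0,100],[11.9,-59,-20,0,0,0,100]]'>/dev/null; python3 -m creep '[[0,0,0,0,0,0,100],[0,0,0,0,0,0,100]]'>/dev/null; python3 h.py
```

```text
t14.78 pos mm [446.  299.5 207.2] yawy -0.0699 tilt 0.0010 0.0011 F [-0.8  0.3  1. ] T [-0.11  0.06 -0.03] w 0.996 gf 0.0 j6 0.61
```

```bash
python3 -m creep '[[1,-2.3,-40,0,0,0,100],[0,0,-27,0,0,0,100],[0,0,0,0,0,0,100]]'>/dev/null; python3 h.py; python3 -m creep '[[0,0,0,0,0,0,50],[0,0,0,0,0,0,28],[0,0,0,0,0,0,28],[0,0,0,0,0,0,28],[0,0,0,0,0,0,28]]'>/dev/null; python3 h.py
```

```text
t15.15 pos mm [445.2 298.1 138.2] yawy -0.0657 tilt -0.0030 -0.0016 F [-0.9  0.6 -0.4] T [-0.08  0.06 -0.04] w 1.004 gf 0.0 j6 0.61
t15.78 pos mm [446.6 297.2 139.8] yawy -0.0672 tilt 0.0003 0.0002 F [-0.  -0.1 -0.4] T [-0.07  0.08 -0.02] w 0.454 gf 0.0 j6 0.61
```

```bash
python3 -m creep '[[0,0,0,0,0,0,28],[0,0,0,0,0,0,28],[0,0,0,0,0,0,28]]'>/dev/null; python3 h.py; python3 -m creep '[[0,0,0,0,0,-0.16,28],[0,0,0,0,0,-0.16,28],[0,0,0,0,0,-0.16,28],[0,0,0,0,0,0,28]]'>/dev/null; python3 h.py
```

```text
t16.15 pos mm [447.  297.4 139.8] yawy -0.0670 tilt 0.0011 0.0003 F [ 3.4 -1.3  0.8] T [-0.11 -0.28  0.04] w 0.333 gf 30.0 j6 0.61
t16.65 pos mm [446.5 297.2 139.7] yawy -0.5455 tilt -0.0003 -0.0001 F [ 0.3 -1.   1.9] T [-0.13  0.03 -0.  ] w 0.330 gf 30.0 j6 1.09
```

```bash
python3 -m creep '[[0,0,0,0,0,-0.17,28],[0,0,0,0,0,-0.17,28],[0,0,0,0,0,-0.18,28],[0,0,0,0,0,0,28],[0,0,0,0,0,0,28]]'>/dev/null; python3 h.py; python3 -m creep '[[0,0,0,0,0,0,60],[0,0,0,0,0,0,100],[0,0,0,0,0,0,100],[0,0,0,0,0,0,100]]'>/dev/null; python3 h.py;  python3 -m creep '[[0,0,50,0,0,0,100],[-12,58,20,0,0,0,100],[-12,58,20,0,0,0,100],[-12,58,20,0,0,0,100],[-12,58,10,0,0,0,100]]'>/dev/null; python3 -m creep '[[0,60,0,0,0,0.12,100],[0,0,0,0,0,0.12,100]]' >/dev/null
python3 - <<'E'
from h import *
b=shot('scene','s4.png'); a=shot('top','t4.png')
x,y=proj('scene',(.4475,.297,.06)).astype(int); d=b[y-25:y+25,x-25:x+25];print(x,y)
u,v=proj('top',(.4475,.297,.06)).astype(int); c=a[v-25:v+25,u-25:u+25];print(u,v)
cv2.imwrite('pics/m4.png',np.hstack([cv2.resize(d,(400,400),interpolation=2),cv2.resize(c,(400,400),interpolation=2)])[:,:,::-1])
E
python3 meas.py 4; python3 h.py
```

```text
t17.27 pos mm [446.5 297.2 139.6] yawy -1.0628 tilt -0.0002 -0.0001 F [ 0.6 -1.5  2.7] T [-0.15  0.2   0.05] w 0.332 gf 30.0 j6 1.60
t17.77 pos mm [446.4 297.3 139.4] yawy -1.0666 tilt -0.0002 -0.0001 F [-0.  -0.1 -0.2] T [-0.    0.16 -0.02] w 0.761 gf 0.0 j6 1.61
283 262
312 274
barbs [array([0.4165, 0.2967, 0.048 ]), array([0.4822, 0.2942, 0.048 ])] c [0.4494 0.2954 0.048 ] block yaw 3.1030942028239266 n 34 ptr axis yaw -3.035560537395814 ptr from centre yaw -3.0655741714790365 knob angle -0.14453056695984579 -0.11451693287662223
t18.75 pos mm [397.9 590.2 258.5] yawy -0.8249 tilt -0.0007 -0.0011 F [ 0.5  0.2 -0. ] T [-0.08  0.15 -0.01] w 1.001 gf 0.0 j6 1.77
```

View pics/m4.png

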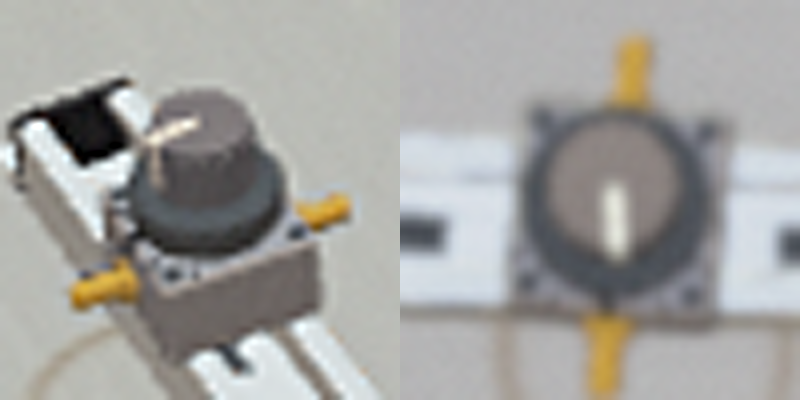

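The pointer is now about 0.13 rad short of the long mark: rib (608,182)-(617,255), mark at (607,300). The block turned slightly further clockwise with it. I'll re-grip and turn about 0.14 more.

```bash
python3 -m creep '[[9.7,-58.5,-10,0,0,0.15,100],[9.7,-58.5,-10,0,0,0.15,100],[9.7,-58.5,-10,0,0,0.15,100],[9.7,-58.5,-10,0,0,0.15,100],[9.7,-58.5,-10,0,0,0.15,100]]'>/dev/null; python3 -m creep '[[0,0,0,0,0,0,100],[0,0,0,0,0,0,100]]'>/dev/null; python3 h.py
```

```text
t19.62 pos mm [447.3 296.5 210.1] yawy -0.0812 tilt 0.0008 0.0011 F [-1.2 -0.7  0.1] T [-0.03  0.06  0.04] w 1.001 gf 0.0 j6 0.62
```

```bash
python3 -m creep '[[-0.5,0.7,-40,0,0,0,60],[0,0,-30,0,0,0,60],[0,0,0,0,0,0,28],[0,0,0,0,0,0,28],[0,0,0,0,0,0,28]]'>/dev/null; python3 -m creep '[[0,0,0,0,0,0,28],[0,0,0,0,0,0,28],[0,0,0,0,0,0,28],[0,0,0,0,0,0,28]]'>/dev/null; python3 h.py;  python3 -m creep '[[0,0,0,0,0,-0.07,28],[0,0,0,0,0,-0.07,28],[0,0,0,0,0,0,28],[0,0,0,0,0,0,28]]'>/dev/null; python3 h.py
```

```text
t20.75 pos mm [446.9 298.  140.8] yawy -0.0774 tilt 0.0012 0.0014 F [-2.9  0.6  6.9] T [0.08 0.53 0.02] w 0.334 gf 30.0 j6 0.62
t21.25 pos mm [447.  298.  140.7] yawy -0.2174 tilt 0.0013 0.0014 F [-1.8  0.9  5.9] T [ 0.06  0.32 -0.04] w 0.331 gf 30.0 j6 0.76
```

Release, back off and check.

```bash
python3 -m creep '[[0,0,0,0,0,0,60],[0,0,0,0,0,0,100],[0,0,0,0,0,0,100],[0,0,0,0,0,0,100]]'>/dev/null; python3 -m creep '[[0,0,50,0,0,0,100],[-12,58,20,0,0,0.05,100],[-12,58,20,0,0,0.05,100],[-12,58,20,0,0,0.05,100],[-12,58,10,0,0,0.05,100]]'>/dev/null; python3 -m creep '[[0,60,0,0,0,0,100],[0,0,0,0,0,0,100]]' >/dev/null
python3 - <<'E'
from h import *
b=shot('scene','s5.png'); a=shot('top','t5.png')
x,y=proj('scene',(.4475,.297,.06)).astype(int); d=b[y-25:y+25,x-25:x+25]
u,v=proj('top',(.4475,.297,.06)).astype(int); c=a[v-25:v+25,u-25:u+25]
cv2.imwrite('pics/m5.png',np.hstack([cv2.resize(d,(400,400),interpolation=2),cv2.resize(c,(400,400),interpolation=2)])[:,:,::-1])
E
python3 meas.py 5; python3 h.py
```

```text
barbs [array([0.4165, 0.2967, 0.048 ]), array([0.4825, 0.2943, 0.048 ])] c [0.4495 0.2955 0.048 ] block yaw 3.105209967626654 n 32 ptr axis yaw 3.1148819881875713 ptr from centre yaw 3.07065033178222 knob angle -0.009672020560917538 0.03455963584443378
t22.73 pos mm [398.1 589.4 258.3] yawy -0.0159 tilt -0.0009 -0.0020 F [-0.1 -1.1  0. ] T [-0.05  0.08  0.04] w 0.999 gf 0.0 j6 0.96
```

View pics/m5.png

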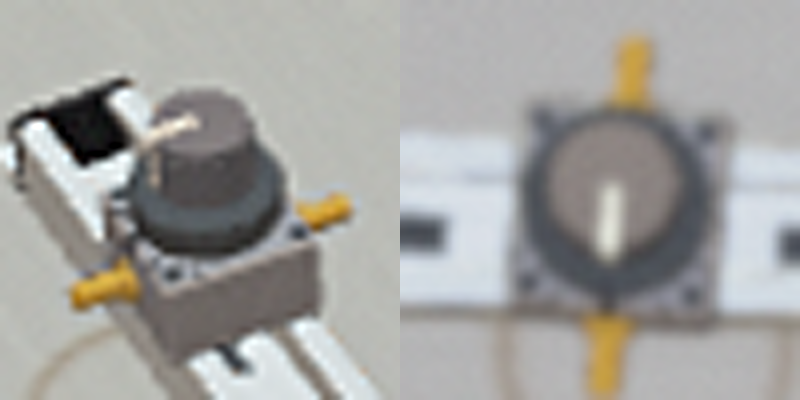

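The pointer is in line with the long mark: tip (607,258), mark (607,300), measured knob angle between -0.01 and 0.03 rad. Now the lock ring.

```bash
python3 -m creep '[[9.7,-58.5,-10,0,0,0.04,100],[9.7,-58.5,-10,0,0,0.04,100],[9.7,-58.5,-10,0,0,0.04,100],[9.7,-58.5,-10,0,0,0.04,100],[9.7,-58.5,-10,0,0,0,100]]'>/dev/null; python3 -m creep '[[0,0,0,0,0,0,100],[0,0,0,0,0,0,100]]'>/dev/null; python3 h.py; python3 h.py
```

```text
t23.60 pos mm [447.1 296.1 210.1] yawy 0.1406 tilt 0.0007 0.0009 F [0.9 0.3 0.1] T [-0.06  0.01 -0.07] w 1.003 gf 0.0 j6 0.40
t23.60 pos mm [447.1 296.1 210.1] yawy 0.1406 tilt 0.0007 0.0009 F [0.9 0.3 0.1] T [-0.06  0.01 -0.07] w 1.003 gf 0.0 j6 0.40
```

```bash
python3 -m creep '[[-0.3,0.3,-40,0,0,0,100],[0,0,-30,0,0,0,100],[0,0,-10,0,0,0,100],[0,0,0,0,0,0,100],[0,0,0,0,0,0,100]]'>/dev/null; python3 h.py
```

```text
t24.23 pos mm [447.6 298.3 131. ] yawy 0.1436 tilt 0.0022 0.0014 F [ 0.3 -0.1  0.1] T [-0.04  0.07 -0.03] w 1.001 gf 0.0 j6 0.40
```

```bash
python3 -m creep '[[-0.8,-0.9,-5,0,0,0,60],[0,0,0,0,0,0,60],[0,0,0,0,0,0,60],[0,0,0,0,0,0,42],[0,0,0,0,0,0,42]]'>/dev/null; python3 h.py; python3 -m creep '[[0,0,0,0,0,0,42],[0,0,0,0,0,0,42],[0,0,0,0,0,0,42]]'>/dev/null; python3 h.py
```

```text
t24.85 pos mm [446.2 296.3 124.7] yawy 0.1429 tilt 0.0005 0.0002 F [ 0.6 -0.9  0.5] T [-0.11 -0.03 -0.01] w 0.493 gf 30.0 j6 0.40
t25.23 pos mm [446.1 296.3 124.7] yawy 0.1430 tilt 0.0004 0.0001 F [ 1.9 -0.6  0.2] T [-0.11 -0.11 -0.01] w 0.489 gf 30.0 j6 0.40
```

```bash
for s in 1 2; do python3 -m creep '[[0,0,0,0,0,-0.16,42],[0,0,0,0,0,-0.16,42],[0,0,0,0,0,-0.16,42],[0,0,0,0,0,0,42]]'>/dev/null; python3 h.py; done; for s in 1 2; do python3 -m creep '[[0,0,0,0,0,-0.08,42],[0,0,0,0,0,0,42]]'>/dev/null; python3 h.py; done
```

```text
t25.73 pos mm [445.9 296.4 124.6] yawy -0.3353 tilt -0.0001 0.0001 F [0. 0. 2.] T [-0.06  0.09  0.01] w 0.490 gf 30.0 j6 0.88
t26.23 pos mm [445.7 296.5 124.6] yawy -0.8130 tilt -0.0005 0.0003 F [-1.6  0.9  1.4] T [ 0.08  0.32 -0.07] w 0.487 gf 30.0 j6 1.35
t26.48 pos mm [445.7 296.5 124.7] yawy -0.8927 tilt -0.0005 0.0003 F [-1.6  0.9  2.8] T [ 0.1   0.45 -0.05] w 0.489 gf 30.0 j6 1.43
t26.73 pos mm [445.9 296.4 124.7] yawy -0.9731 tilt -0.0001 0.0002 F [-2.1  0.5  2.7] T [ 0.16  0.45 -0.04] w 0.487 gf 30.0 j6 1.51
```

```bash
for s in 1 2 3 4; do python3 -m creep '[[0,0,0,0,0,-0.07,42],[0,0,0,0,0,0,42]]'>/dev/null; python3 h.py; done
```

```text
t26.98 pos mm [446.1 296.3 124.6] yawy -1.0434 tilt 0.0003 0.0001 F [-1.1  0.2  2.5] T [ 0.08  0.27 -0.03] w 0.491 gf 30.0 j6 1.58
t27.23 pos mm [446.2 296.3 124.7] yawy -1.1137 tilt 0.0005 0.0000 F [1.  0.1 2.6] T [ 0.01  0.15 -0.07] w 0.488 gf 30.0 j6 1.65
t27.48 pos mm [446.2 296.3 124.6] yawy -1.1839 tilt 0.0005 0.0000 F [-0.1 -0.5  2.9] T [-0.04  0.13 -0.07] w 0.489 gf 30.0 j6 1.72
t27.73 pos mm [446.1 296.3 124.6] yawy -1.2540 tilt 0.0004 0.0001 F [ 0.4 -0.   3. ] T [-0.05  0.1  -0.06] w 0.489 gf 30.0 j6 1.79
```

```bash
for s in 1 2 3 4; do python3 -m creep '[[0,0,0,0,0,-0.06,42],[0,0,0,0,0,0,42]]'>/dev/null; python3 h.py; done
```

```text
t27.98 pos mm [446.1 296.3 124.6] yawy -1.3142 tilt 0.0003 0.0001 F [-0.7 -0.1  2.9] T [-0.03  0.11 -0.02] w 0.486 gf 30.0 j6 1.85
t28.23 pos mm [446.  296.3 124.6] yawy -1.3743 tilt 0.0003 0.0001 F [ 0.2 -0.5  3.7] T [ 0.04  0.16 -0.06] w 0.489 gf 30.0 j6 1.91
t28.48 pos mm [446.  296.4 124.6] yawy -1.4344 tilt 0.0002 0.0001 F [-0.2 -0.4  2.8] T [-0.01  0.14 -0.04] w 0.489 gf 30.0 j6 1.97
t28.73 pos mm [446.  296.3 124.6] yawy -1.4945 tilt 0.0001 0.0001 F [ 0.7 -0.2  3.6] T [-0.03  0.14  0.04] w 0.488 gf 30.0 j6 2.03
```

```bash
python3 -m creep '[[0,0,0,0,0,0,60],[0,0,0,0,0,0,100],[0,0,0,0,0,0,100],[0,0,0,0,0,0,100]]'>/dev/null; python3 h.py; python3 -m creep '[[0,0,50,0,0,0,100],[-12,58,20,0,0,0.16,100],[-12,58,20,0,0,0.16,100],[-12,58,20,0,0,0.16,100],[-12,58,15,0,0,0.16,100]]'>/dev/null; python3 -m creep '[[0,60,0,0,0,0.16,100],[0,0,0,0,0,0.16,100]]' >/dev/null
python3 - <<'E'
from h import *
b=shot('scene','s6.png'); a=shot('top','t6.png')
x,y=proj('scene',(.4475,.297,.06)).astype(int); d=b[y-25:y+25,x-25:x+25]
u,v=proj('top',(.4475,.297,.06)).astype(int); c=a[v-25:v+25,u-25:u+25]
cv2.imwrite('pics/m6.png',np.hstack([cv2.resize(d,(400,400),interpolation=2),cv2.resize(c,(400,400),interpolation=2)])[:,:,::-1])
E
python3 meas.py 6; python3 h.py
```

```text
t29.23 pos mm [445.5 296.1 124. ] yawy -1.4967 tilt -0.0010 -0.0005 F [ 0.8 -0.6  0.5] T [ 0.03  0.07 -0.02] w 0.922 gf 0.0 j6 2.04
barbs [array([0.421, 0.314, 0.048]), array([0.476, 0.276, 0.048])] c [0.4485 0.295  0.048 ] block yaw 2.5368337542599453 n 32 ptr axis yaw 2.5727725554202125 ptr from centre yaw 2.5154345499000614 knob angle -0.035938801160267264 0.02139920435988385
t30.20 pos mm [397.2 589.1 248.1] yawy -0.5349 tilt -0.0012 -0.0017 F [ 0.6 -0.1 -0.7] T [-0.08  0.09 -0.01] w 0.997 gf 0.0 j6 1.48
```

View pics/m6.png

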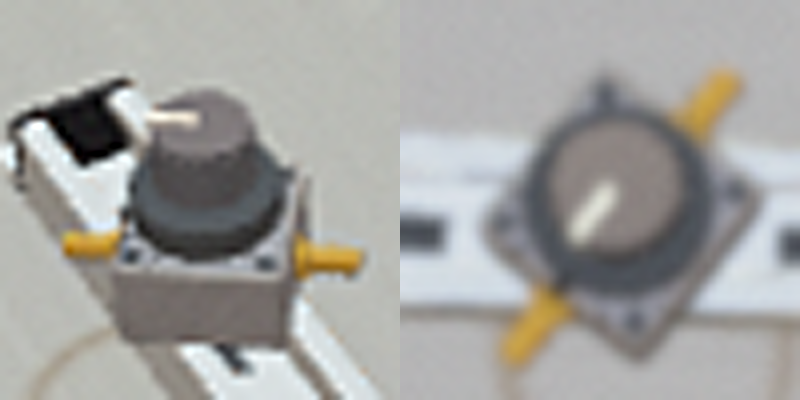

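The picture shows the knob still on its mark, but the block has been carried about 0.57 rad too far clockwise: barbs at (725,80) and (515,355). I'll check that it is still flat, comparing its height with before.

Run:
```python
from h import *
np.set_printoptions(precision=4,suppress=True)
for k in '3456':
    t=cv2.imread(f'pics/t{k}.png'); s=cv2.imread(f'pics/s{k}.png'); R={}
    for n,im in(('top',t),('scene',s)):
        hsv=cv2.cvtColor(im,cv2.COLOR_BGR2HSV); u,v=proj(n,(.4475,.297,.05)).astype(int)
        m=cv2.inRange(hsv,(10,110,90),(30,255,255))
        R[n]=sorted(sorted(blobs(im,m,(u-28,v-28,56,56)),key=lambda b:-b[0])[:2],key=lambda b:(-b[1][1] if n=='top' else b[1][0]))
    P=[tri(R['top'][i][1],R['scene'][i][1]) for i in(0,1)]
    print(k,P[0],P[1],(P[0][0]+P[1][0])/2)
```

```text
3 (array([0.4169, 0.2954, 0.0452]), np.float64(0.00211084503771889)) (array([0.4849, 0.2972, 0.046 ]), np.float64(0.00035397861112054855)) [0.4509 0.2963 0.0456]
4 (array([0.4153, 0.2972, 0.0453]), np.float64(0.003029173943068634)) (array([0.4825, 0.2943, 0.0459]), np.float64(0.00020572924883200644)) [0.4489 0.2957 0.0456]
5 (array([0.4154, 0.2971, 0.0453]), np.float64(0.002878451967093205)) (array([0.4829, 0.2944, 0.0457]), np.float64(1.731414433225472e-05)) [0.4492 0.2958 0.0455]
6 (array([0.419 , 0.3146, 0.0468]), np.float64(0.004513176302657958)) (array([0.4749, 0.2764, 0.0462]), np.float64(0.0029522085506485025)) [0.4469 0.2955 0.0465]
```

```bash
python3 -m creep '[[9.8,-58.6,-8,0,0,0.17,100],[9.8,-58.6,-8,0,0,0.17,100],[9.8,-58.6,-8,0,0,0.17,100],[9.8,-58.6,-8,0,0,0.17,100],[9.8,-58.6,-8,0,0,0.17,100]]'>/dev/null; python3 -m creep '[[0,0,0,0,0,0.17,100],[0,0,0,0,0,0.17,100],[0,0,0,0,0,0.17,100],[0,0,0,0,0,0.141,100],[0,0,0,0,0,0,100]]'>/dev/null; python3 h.py
```

```text
t31.45 pos mm [446.6 294.4 209.4] yawy 0.9590 tilt -0.0003 -0.0002 F [0.5 0.7 0.5] T [-0.02 -0.02  0.02] w 1.000 gf 0.0 j6 -0.42
```

```bash
python3 -m creep '[[-0.5,1.6,-50,0,0,0.01,100],[0,0,-40,0,0,0,100],[0,0,-17,0,0,0,100],[0,0,0,0,0,0,70],[0,0,0,0,0,0,45]]'>/dev/null; python3 h.py;  python3 -m creep '[[0,0,0,0,0,0,45],[0,0,0,0,0,0,45],[0,0,0,0,0,0,45]]'>/dev/null; python3 h.py
```

```text
t32.08 pos mm [447.6 297.5 104.1] yawy 0.9729 tilt 0.0023 0.0014 F [ 0.1 -0.8  0.1] T [-0.03  0.    0.02] w 0.800 gf 0.0 j6 -0.43
t32.45 pos mm [447.  297.1 103.7] yawy 0.9740 tilt 0.0012 0.0005 F [-1.1 -1.5  6.6] T [-0.29  0.2  -0.08] w 0.569 gf 30.0 j6 -0.43
```

```bash
for s in 1 2 3; do python3 -m creep '[[0,0,0,0,0,0.15,45],[0,0,0,0,0,0.15,45],[0,0,0,0,0,0,45]]'>/dev/null; python3 h.py; done
```

```text
t32.83 pos mm [447.1 297.4 103.7] yawy 1.2750 tilt 0.0017 0.0012 F [-1.   0.4  5.6] T [-0.06  0.15  0.07] w 0.565 gf 30.0 j6 -0.73
t33.20 pos mm [447.2 297.5 103.7] yawy 1.5747 tilt 0.0019 0.0013 F [-0.8  0.7  6.4] T [-0.02  0.15  0.06] w 0.564 gf 30.0 j6 -1.03
t33.58 pos mm [447.1 297.4 103.7] yawy 1.8747 tilt 0.0015 0.0012 F [-1.   0.1  5.4] T [0.03 0.23 0.11] w 0.563 gf 30.0 j6 -1.33
```

```bash
python3 -m creep '[[0,0,0,0,0,0,70],[0,0,0,0,0,0,90],[0,0,0,0,0,0,90],[0,0,12,0,0,0,90],[0,0,12,0,0,0,90]]'>/dev/null; python3 -m creep '[[0,0,0,0,0,0,90],[0,0,0,0,0,0,42],[0,0,0,0,0,0,42],[0,0,0,0,0,0,42],[0,0,0,0,0,0,42]]'>/dev/null; python3 h.py; python3 -m creep '[[0,0,0,0,0,0,42],[0,0,0,0,0,0,42],[0,0,-0.8,0,0,0,42],[0,0,-0.8,0,0,0,42],[0,0,0,0,0,0,42]]'>/dev/null; python3 h.py
```

```text
t34.83 pos mm [446.2 296.9 126.2] yawy 1.8739 tilt -0.0007 -0.0000 F [-0.8  0.4 -1.6] T [0.07 0.09 0.03] w 0.487 gf 30.0 j6 -1.33
t35.45 pos mm [446.3 296.9 126.1] yawy 1.8740 tilt -0.0007 -0.0002 F [-4.9 -2.2  9.2] T [-0.16  0.79  0.02] w 0.492 gf 30.0 j6 -1.33
```

```bash
python3 -m creep '[[0,0,-0.7,0,0,0,42],[0,0,0,0,0,0,42]]'>/dev/null; python3 h.py; for s in 1 2 3; do python3 -m creep '[[0,0,0,0,0,-0.05,42],[0,0,0,0,0,0,42]]'>/dev/null; python3 h.py; done
```

```text
t35.70 pos mm [446.3 296.9 126.1] yawy 1.8740 tilt -0.0007 -0.0002 F [-5.6 -2.7 14.9] T [-0.28  1.08  0.01] w 0.485 gf 30.0 j6 -1.33
t35.95 pos mm [446.5 297.5 126.1] yawy 1.8234 tilt 0.0002 0.0011 F [-6.8  0.7 11.2] T [ 0.02  0.92 -0.07] w 0.490 gf 30.0 j6 -1.28
t36.20 pos mm [446.8 298.1 126.1] yawy 1.7732 tilt 0.0009 0.0024 F [-5.   1.9 10. ] T [ 0.32  0.86 -0.03] w 0.485 gf 30.0 j6 -1.23
t36.45 pos mm [447.  298.5 126.2] yawy 1.7231 tilt 0.0016 0.0034 F [-4.8  3.9  8.4] T [0.72 0.76 0.06] w 0.484 gf 30.0 j6 -1.18
```

No viewed pictures are left, so I'll track the block's yaw from barb masks numerically.

```bash
cat > sy.py <<'E'
from h import *
import sys
np.set_printoptions(precision=4,suppress=True)
def sy(im):
    hsv=cv2.cvtColor(im,cv2.COLOR_BGR2HSV); u,v=proj('scene',(.4475,.297,.05)).astype(int)
    m=cv2.inRange(hsv,(10,110,90),(30,255,255))
    B=sorted(blobs(im,m,(u-28,v-20,56,48)),key=lambda b:b[1][0])
    P=[onz('scene',*b[1],.0475) for b in B]
    d=P[0]-P[-1]; print([(int(b[0]),b[1]) for b in B],P,'yaw',np.arctan2(d[1],d[0])%(2*np.pi))
if len(sys.argv)>1: 
    for k in sys.argv[1:]: sy(cv2.imread(f'pics/s{k}.png'))
else: sy(read_camera('scene')[:,:,::-1].copy())
E
python3 sy.py 3 5 6; python3 sy.py
```

```text
[(33, array([272.06, 272.61])), (14, array([298.57, 262.07]))] [array([0.415 , 0.2932, 0.0475]), array([0.4844, 0.2957, 0.0475])] yaw 3.1774796713318225
[(31, array([271.  , 272.39])), (17, array([298.29, 263.18]))] [array([0.4132, 0.2951, 0.0475]), array([0.4821, 0.2925, 0.0475])] yaw 3.1042776729396118
[(20, array([268.95, 267.05])), (28, array([298.04, 268.82]))] [array([0.4164, 0.3142, 0.0475]), array([0.4728, 0.2753, 0.0475])] yaw 2.537401714222924
[(36, array([272.28, 273.11])), (14, array([284. , 252.5]))] [array([0.4147, 0.2914, 0.0475]), array([0.4693, 0.3441, 0.0475])] yaw 3.9095526437257933
```

```bash
python3 -m creep '[[0,-1,-0.7,0,0,0,42],[0,0,0,0,0,0,42]]'>/dev/null; python3 h.py; for s in 1 2 3 4 5; do python3 -m creep '[[0,0,0,0,0,-0.06,42],[0,0,0,0,0,0,42]]'>/dev/null; python3 h.py; done; python3 sy.py
```

```text
t36.75 pos mm [447.2 298.4 126.2] yawy 1.7231 tilt 0.0021 0.0050 F [-6.3  6.4 11.4] T [1.02 1.06 0.05] w 0.486 gf 30.0 j6 -1.19
t37.00 pos mm [447.6 298.8 126.4] yawy 1.6630 tilt 0.0033 0.0060 F [-5.4  7.3 10.1] T [1.3  0.93 0.17] w 0.486 gf 30.0 j6 -1.13
t37.25 pos mm [447.7 299.1 126.4] yawy 1.6028 tilt 0.0036 0.0066 F [-5.1  8.4 10.3] T [1.54 0.89 0.16] w 0.488 gf 30.0 j6 -1.07
t37.50 pos mm [447.8 299.2 126.4] yawy 1.5429 tilt 0.0038 0.0069 F [-4.3  8.8  9.1] T [1.57 0.81 0.15] w 0.491 gf 30.0 j6 -1.01
t37.75 pos mm [447.8 299.2 126.4] yawy 1.4829 tilt 0.0038 0.0067 F [-4.4  8.7  9.4] T [1.57 0.88 0.16] w 0.491 gf 30.0 j6 -0.95
t38.00 pos mm [447.8 299.1 126.4] yawy 1.4229 tilt 0.0038 0.0066 F [-6.1  8.7 10.2] T [1.45 0.78 0.19] w 0.486 gf 30.0 j6 -0.89
[(30, array([270.9 , 270.27])), (13, array([299.15, 263.54]))] [array([0.4159, 0.3018, 0.0475]), array([0.4833, 0.2904, 0.0475])] yaw 2.9738508065244935
```

The block followed the ring one to one (0.47 against 0.45 rad). The holding torque is 0.16 N m, well over the ring's 0.04 friction, so the ring is tight. I'll unload, release and verify.

```bash
python3 -m creep '[[0.7,1.5,1.2,0,0,0,42],[0,0,0,0,0,0,42]]'>/dev/null; python3 h.py; python3 -m creep '[[0,0,0,0,0,0,60],[0,0,0,0,0,0,100],[0,0,0,0,0,0,100],[0,0,0,0,0,0,100]]'>/dev/null; python3 -m creep '[[0,0,50,0,0,0,100],[-12,58,20,0,0,0,100],[-12,58,20,0,0,0,100],[-12,58,20,0,0,0,100],[-12,58,15,0,0,0,100]]'>/dev/null; python3 -m creep '[[0,60,0,0,0,0,100],[0,0,0,0,0,0,100]]' >/dev/null
python3 -c "
from h import *
shot('scene','s7.png'); shot('top','t7.png')"
python3 meas.py 7; python3 sy.py 7; python3 h.py
```

```text
t38.30 pos mm [447.8 299.4 126.4] yawy 1.4238 tilt 0.0020 0.0039 F [-3.3  5.8  5.5] T [0.99 0.61 0.08] w 0.490 gf 30.0 j6 -0.88
barbs [array([0.4181, 0.3027, 0.048 ]), array([0.4838, 0.2936, 0.048 ])] c [0.4509 0.2982 0.048 ] block yaw 3.003462324704757 n 33 ptr axis yaw 3.0140664941635116 ptr from centre yaw 2.988806673041686 knob angle -0.01060416945875442 0.014655651663071367
[(30, array([270.67, 270.7 ])), (17, array([298.65, 263.24]))] [array([0.4148, 0.3007, 0.0475]), array([0.4827, 0.2919, 0.0475])] yaw 3.012602743428561
t39.77 pos mm [398.8 589.2 248.5] yawy 1.4250 tilt -0.0009 -0.0021 F [-0.3 -0.6 -0. ] T [ 0.04 -0.04  0.01] w 1.000 gf 0.0 j6 -0.48
```

Run:
```python
from h import *
for i,j in(((0),(1)),):
    t=cv2.imread('pics/t7.png'); s=cv2.imread('pics/s7.png')
    f=lambda n,im:[b[1] for b in sorted(sorted(blobs(im,cv2.inRange(cv2.cvtColor(im,cv2.COLOR_BGR2HSV),(10,110,90),(30,255,255)),(int(proj(n,(.4475,.297,.05))[0])-28,int(proj(n,(.4475,.297,.05))[1])-28,56,56)),key=lambda b:-b[0])[:2],key=lambda b:(-b[1][1] if n=='top' else b[1][0]))]
    for p,q in zip(f('top',t),f('scene',s)): print(tri(p,q))
# bystanders: image change between first and last top view
a=cv2.imread('pics/top0.png').astype(int); d=(np.abs(a-t).max(2)>60).astype(np.uint8)
for b in blobs(t,d,(120,110,380,230),25): print(b)
```

```text
(array([0.41715996, 0.30319394, 0.04490672]), np.float64(0.002731777615555796))
(array([0.48389961, 0.29377379, 0.04562636]), np.float64(0.0006348279259034862))
(np.int32(4193), array([146.09, 299.56]), array([120, 247,  64,  93], dtype=int32))
(np.int32(188), array([438.28, 254.31]), array([431, 246,  17,  17], dtype=int32))
(np.int32(25), array([454.48, 250.56]), array([453, 247,   5,   8], dtype=int32))
(np.int32(637), array([312.3 , 275.01]), array([298, 253,  30,  44], dtype=int32))
(np.int32(54), array([430.44, 263.43]), array([425, 258,  12,  12], dtype=int32))
```

The block is flat (barbs at 45 mm, as when first mounted). The knob is on its mark, and between the first and last top views only the arm and the valve have changed place. Handing in.

```bash
python3 -c "
from station import *
print(sign_off())"
```

```text
the job is handed in; nothing more can be done
None
```

The job is handed in: the valve block is mounted flat across the rail, 1.42 rad from the rail's line, with the knob within about 0.02 rad of the long mark and the lock ring turned to its stop. The first ring turn dragged the block about 0.57 rad too far, so I turned it back and re-tightened. I judged the ring tight from torque and from the block following it, not from seeing the ring. No bystander showed as moved in the top view.

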